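Fit the adjustable wrench to the pipe nut and tighten it

TASK

The adjustable wrench lies flat on the worktop with its wide-open jaws round the brass nut at the foot of the capped water pipe. Turn the knurled wheel on the wrench clockwise until the jaws just fit the nut, then swing the wrench by its handle to tighten the nut clockwise, seen from above, by about an eighth of a turn (45 degrees). Let go and leave the wrench lying flat with its jaws on the nut.

Things in the scene. Friction and masses are not known exactly. Their poses are not given: they have to be found in the camera images.
- wrench: Loose steel adjustable wrench, 290 mm long, 16 mm thick, about 0.8 kg, lying flat (the plain spanner nearby is a bystander). Origin: underside, mouth centre, on the nut's axis (start: within 1 mm); x out of the mouth, z up. Fixed jaw face at y = -19.5 mm, almost on the nut; moving jaw at +y. Handle: flat bar 24 mm wide, z 0 to 16 mm, along -x, free to grip across from x = -115 to -250 mm
- adjuster (a joint): Dark knurled upright wheel on the wrench at x = -66, y = 0 mm, 32 mm across, z = 16 to 45 mm (head under it 52 mm wide). Value in rad, growing clockwise from above; mouth width = 49.5 - 12 q mm. Starts at 0 to 0.3; snug on the nut at about 1.1, where it stalls; past 0.8 it fits well enough; below 0.66 the jaws slip round the nut. Friction 0.1 N m; stays where it is left
- fitting: Capped water pipe coming up through the worktop, fixed: brass pipe 25 mm across, steel cap 31 mm across, top at z = 56 mm. Origin: on its upright axis at worktop level; this is also the nut's axis, about which the wrench pivots when swung
- nut (a joint): Brass hexagon nut at the foot of the fitting, 36 mm across flats, 41.6 mm across corners, z = 1 to 19 mm. Value in rad, growing clockwise from above (tightening), 0 at the start; two flats then face the jaws within 3 degrees. Turning it takes 0.15 N m (1 N at the handle). The wrench has play on it: it swings up to 0.15 rad (0.25 in a loose fit) before the nut follows
Things that resemble listed ones, but are neither listed nor needed, are in the scene too. Of the things that look like the fitting, the smaller one is meant.

How it is judged:
By the outcome, as a careful person would: the job done as asked, in the order asked, and still so for the second after the job is handed in, with the robot touching nothing.
It also fails if it takes over 45 s, if anything falls off the work surface, if the arm or the gripper's body presses on something with over 40 N, if the wrist force passes 120 N, or if a joint passes its speed limit or range.

ROBOT

A 6-joint arm with a two-finger parallel gripper is mounted at the origin on a cart in front of the work surface, level with it; the furniture and walls round the work are solid. World frame = base frame: x ahead of the robot, y to its left, z up, the work surface at z = 0. Lengths are in m, angles in rad, forces in N, time in s.
With the tool pointing down it reaches from about 0.25 to 0.725 m from the base axis. Payload 4 kg.
Tool frame: the origin (TCP) lies at the very end of the fingers, on their centre line; the grasp point (between the pads) lies 19 mm behind it; x points along the fingers, z is the direction in which the jaws open and shut, and the axes are right-handed (so a half turn about x gives the same grasp; the last joint's range is limited). The gripper opens to 85 mm and grips with 20 to 120 N. Pads are 22 mm wide; open, the fingers measure 114 mm over their backs; the gripper's body (76 mm by 85 mm) begins 54 mm behind the grasp point. The pads swing forward as they close: fully open they stand 13 mm farther back than shut.
Start: joints at [-1.311, 0.241, 0.005, 1.335, 0, 1.571], TCP at [0.128, -0.483, 0.231] pointing down, gripper open.
Joint ranges: [-2.72, 2.72], [-1.05, 1.87], [-1.09, 1.28], [-1.99, 2.15], [-1.42, 1.44], [-3.14, 3.14]. Speed limits (rad/s): [2.79, 2.79, 3.14, 3.14, 3.14, 3.14].

INTERFACE

Orientations are given as a unit quaternion [x, y, z, w].
In Python, from workcell import bot gives the robot as it stands.
- The arm moves only by the tool apply_moves, never from a script. Its argument "targets" is one flat list of numbers, 7 for each row, row after row: the shift along the tool's x, y, z in units of 25 cm (1.0 is 25 cm), then the turn, a rotation vector about the tool's x, y, z in units of 0.5 rad (1.0 is 0.5 rad), then the opening, from 0 (shut) to 1 (fully open). In form: [tx, ty, tz, wx, wy, wz, claw, tx, ty, tz, wx, wy, wz, claw, ...]. A call has 1 to 12 rows; each row is the pose to reach, as a shift and turn from the pose commanded when the call began, along the tool's axes at that moment; what a row does not reach only later rows make up. A row lasts 1/12 s, in which the tool goes at most 41.7 mm and 7.16 degrees, less where a joint would pass 70% of its speed; a pose out of reach is approached as far as the arm can. A call with a number of a shift or a turn outside -1 to 1 is refused whole. A call with a gripper value outside its range is refused whole. The fingers move at their own pace and stop on an object; the grip force is fixed at half the most. Time passes only in rows, so rows that repeat a pose let the fingers close. It gives the time, the measured TCP pose, the force and the opening at its end, in the units of the state.
- bot.get_obs(): the state, without advancing time (a new reading comes with each control period).
- bot.camera(name): name is "scene" or "top" or "wrist"; returns (picture, depth): 480x640x3 uint8, red, green, blue; 480x640 float32, m along the optical axis (not along the pixel's ray), 0 where there is no reading.
- bot.camera_params(name): a dict with "fx", "fy", "cx", "cy" (pixels), "T" (4x4, takes a point from camera to world coordinates); the wrist camera has in their place "tool_from_camera" (4x4, takes a point from camera to tool coordinates, whose origin is the TCP and whose axes are the tool frame's). Camera axes: x right, y up, looking along -z (the intrinsics and any distortion apply to the point x, -y, -z); pixel columns grow to the right and rows downward; lengths in m; the calibration is good to about 2 mm. A picture is of the moment at which its call begins: read the wrist's pose just before it. camera_params takes no time and is no camera call.
- bot.job_done(): hands the job in, once; it reports no verdict.
The state is a dict: "clock": time; "joint_pos": joint angles; "joint_vel": joint speeds; "tau": joint torques, N m; "eef_pos": TCP position; "tool_rot": TCP orientation; "ft_force": force on the tool from outside, world axes, zero at the start; "ft_torque": the same for the moment, N m; "grip_width": finger opening in m.
Only numpy, scipy, OpenCV 4.12 (cv2) and the standard library are available. Lean on these libraries where they do the work, as an engineer would, in place of code of your own. Each camera call takes 0.05 s, during which the arm holds its last target.

## Working session

There is one attempt and no reset: what is moved stays moved. The work goes in short steps, Python scripts to look and compute and a tool call to move; the robot and the scene stay as the last step left them, time stands still between calls to the robot, and variables do not carry over. Pictures are saved under pics/ and viewed, and the job is handed in when it is done.

Besides the shell and the picture viewer there is one more tool, called after "Request:" as name(argument=value, ...) on one line, values as JSON. apply_moves: Moves the arm, as the interface text tells. Its arguments: {"type":"object","properties":{"targets":{"type":"array"}},"required":["targets"]}

```bash
ls; mkdir -p pics
cat > h.py <<'E'
import numpy as np, cv2
from workcell import bot
from scipy.spatial.transform import Rotation as R
def save(n,im): cv2.imwrite('pics/'+n+'.png',im[...,::-1])
def world(name,d,u,v,P=None,tool=None,z=None):
    P=P or bot.camera_params(name)
    T=P['T'] if 'T' in P else tool@P['tool_from_camera']
    k=np.array([(u-P['cx'])/P['fx'],-(v-P['cy'])/P['fy'],-1.0])
    T=np.array(T)
    if z is not None:
        r=T[:3,:3]@k; s=(z-T[2,3])/r[2]; return T[:3,3]+s*r
    return T[:3,:3]@(k*d)+T[:3,3]
def toolT(o):
    T=np.eye(4);T[:3,:3]=R.from_quat(o['tool_rot']).as_matrix();T[:3,3]=o['eef_pos'];return T
E
python3 - <<'E'
from h import *
o=bot.get_obs();print(o)
for n in('scene','top','wrist'):
    im,d=bot.camera(n);save(n+'0',im);np.save(n+'0.npy',d)
    print(n,bot.camera_params(n))
E
```

```text
pics
{'clock': 0.0, 'joint_pos': array([-1.31100782e+00,  2.41431066e-01,  3.72943272e-03,  1.33521803e+00,
       -2.34612526e-05,  1.57081634e+00]), 'joint_vel': array([ 0.00217836, -0.00152675, -0.00334598, -0.00069854, -0.00077848,
        0.00121893]), 'tau': array([-7.15025726e-04, -3.72318184e+01,  2.52408063e+01,  1.69003877e-02,
       -1.05965735e-04, -4.75276863e-06]), 'eef_pos': array([ 0.12826747, -0.48260799,  0.23040593]), 'tool_rot': array([ 0.43147953,  0.561148  , -0.43057749,  0.55994764]), 'ft_force': array([ 1.03524603, -1.02094341,  0.00405402]), 'ft_torque': array([-0.0117214 ,  0.04253701, -0.0063959 ]), 'grip_width': 0.08556411437154895}
scene {'fx': 524.3821869951969, 'fy': 524.3821869951969, 'cx': 327.72636383839364, 'cy': 248.60720674580847, 'T': array([[ 0.85755712, -0.3349504 ,  0.39038957,  0.96152783],
       [ 0.51421298,  0.57805641, -0.63358962, -0.46954345],
       [-0.0134461 ,  0.74408267,  0.66795223,  0.63225841],
       [ 0.        ,  0.        ,  0.        ,  1.        ]])}
top {'fx': 558.8091223391478, 'fy': 558.8091223391478, 'cx': 319.3203102653389, 'cy': 234.72173463792117, 'T': array([[ 0.04016988,  0.97838741, -0.20284096,  0.47838072],
       [-0.99918913,  0.03988812, -0.00547853,  0.06152281],
       [ 0.00273082,  0.20289655,  0.97919637,  0.89725369],
       [ 0.        ,  0.        ,  0.        ,  1.        ]])}
wrist {'fx': 339.30047851996414, 'fy': 339.30047851996414, 'cx': 310.22776688932186, 'cy': 236.1577103295088, 'tool_from_camera': array([[ 3.88625109e-04,  3.02808243e-01, -9.53051424e-01,
        -1.41806440e-01],
       [ 8.14081819e-04,  9.53051085e-01,  3.02808467e-01,
         7.80342069e-02],
       [ 9.99999593e-01, -8.93540810e-04,  1.23868897e-04,
        -5.87625647e-04],
       [ 0.00000000e+00,  0.00000000e+00,  0.00000000e+00,
         1.00000000e+00]])}
```

View pics/scene0.png

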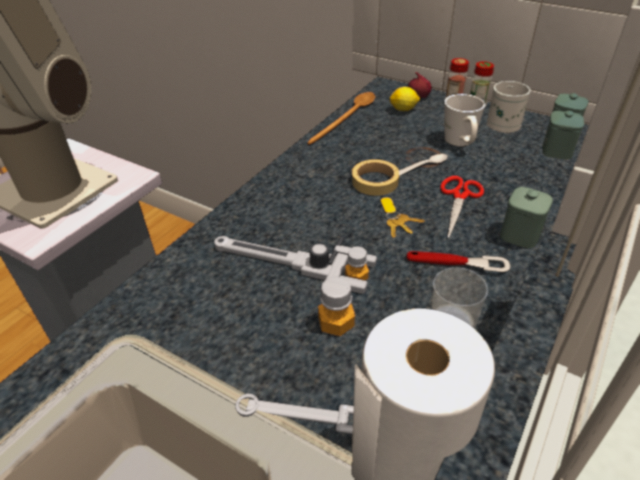

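View pics/top0.png

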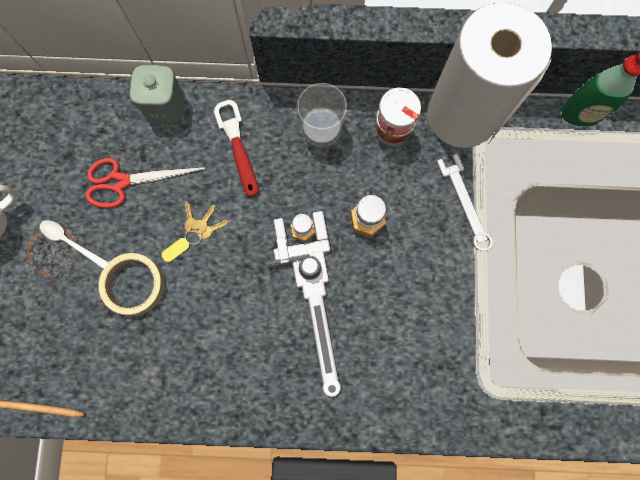

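View pics/wrist0.png

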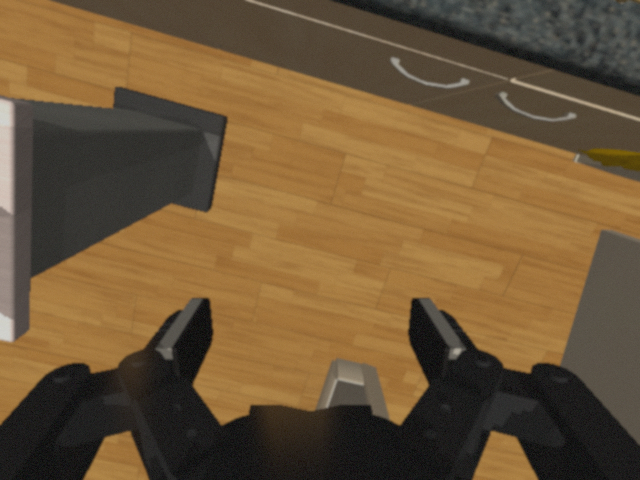

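The top picture shows the wrench with its mouth at about (303,228), a small capped fitting at (303,226), the dark wheel at (311,267) and the handle end at (331,386). Lookalikes:
- Fitting: small one at (303,226), larger one at (370,213). I choose the smaller, which is in the jaws.
- Wrench: spanner at (465,205).

I'll check this choice in a close crop.

Run:
```python
from h import *
im=cv2.imread('pics/top0.png');c=im[200:400,250:400];cv2.imwrite('pics/topc.png',cv2.resize(c,None,fx=4,fy=4,interpolation=cv2.INTER_CUBIC)[:600])
cv2.imwrite('pics/topc2.png',cv2.resize(c[70:],None,fx=4,fy=4,interpolation=cv2.INTER_CUBIC))
im=cv2.imread('pics/scene0.png');c=im[220:340,200:400];cv2.imwrite('pics/scc.png',cv2.resize(c,None,fx=4,fy=4,interpolation=cv2.INTER_CUBIC))
```

```text
(no output)
```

View pics/topc.png

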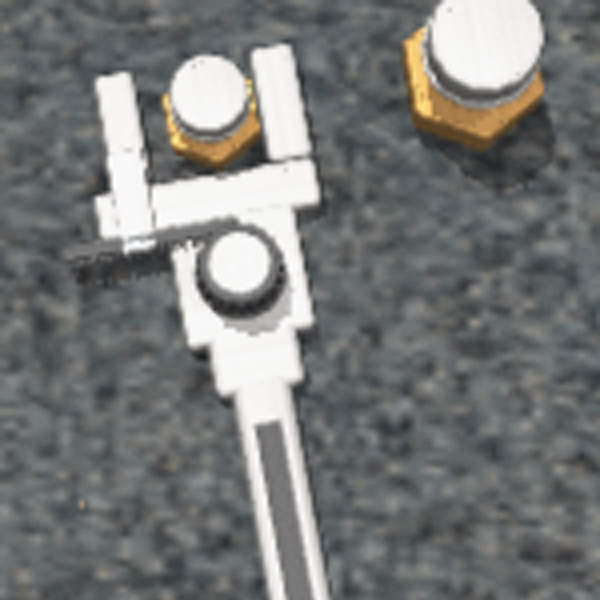

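View pics/topc2.png

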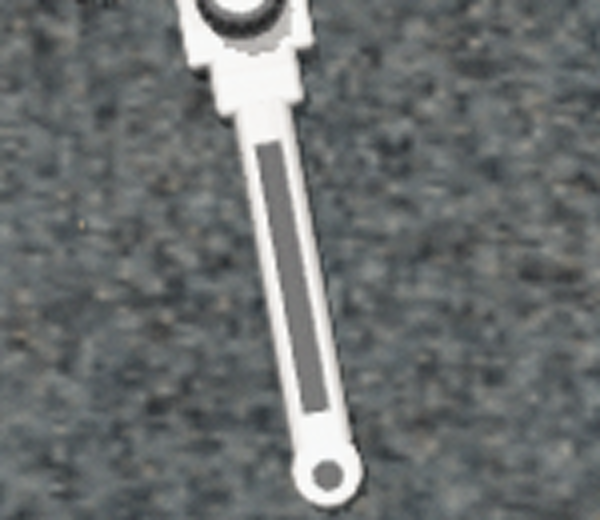

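View pics/scc.png

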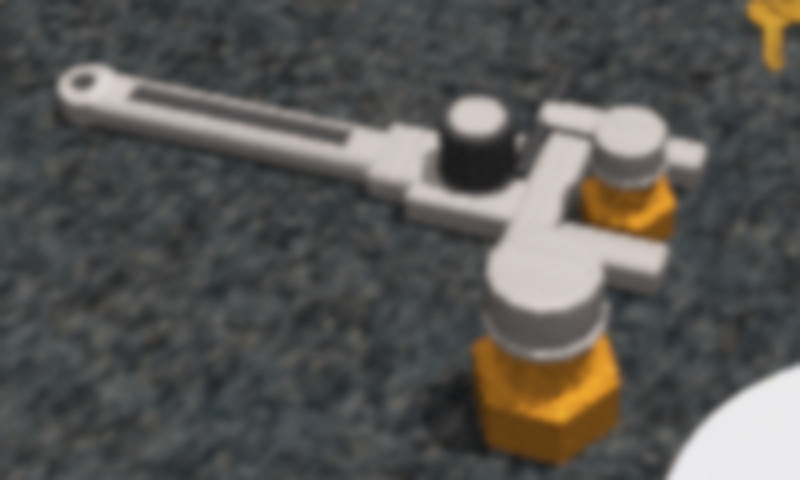

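Run:
```python
from h import *
d=np.load('top0.npy')
for n,u,v,z in [('cap',302.4,222.9,.056),('wheel',310.2,265.5,.045),('slot1',317.3,305.8,.016),('slot2',328.7,372.6,.016),('hole',332,388.6,.016),('fixedjaw tip',318.5,212,.016),('movjaw tip',278.3,219.5,.016),('bigfit',371.5,210,.07)]:
    print(n,world('top',0,u,v,z=z).round(4), world('top',d[int(v+.5),int(u+.5)],u,v).round(4))
c=world('top',0,302.4,222.9,z=.056);
for u,v,z in [(310.2,265.5,.045),(332,388.6,.016),(328.7,372.6,.016)]:
    w=world('top',0,u,v,z=z)-c;print(np.hypot(*w[:2]),np.degrees(np.arctan2(-w[1],-w[0])))
```

```text
cap [0.6702 0.0931 0.056 ] [0.6695 0.093  0.0592]
wheel [0.606  0.0784 0.045 ] [0.6056 0.0783 0.0477]
slot1 [0.547 0.065 0.016] [0.5471 0.065  0.0151]
slot2 [0.4459 0.0434 0.016 ] [0.4459 0.0434 0.016 ]
hole [0.4225 0.0375 0.016 ] [0.4226 0.0376 0.018 ]
fixedjaw tip [0.6985 0.0693 0.016 ] [0.698  0.0693 0.0181]
movjaw tip [0.6834 0.1338 0.016 ] [0.6826 0.1336 0.0192]
bigfit [ 0.6915 -0.0119  0.07  ] [ 0.6891 -0.011   0.0795]
0.06587973051922189 12.896193897189985
0.2538897514146013 12.638709261756972
0.22970087684631996 12.484705082200072
```

The crops confirm the choice. The fitting's cap centre is at (302.4,223), the wheel at (310,265.5) and the hole in the handle at (332,388.6). Distances of 66 mm and 254 mm from the fitting agree with the description, and the wrench yaw is about 12.6°. Next I'll plan the approach in the tool axes.

```bash
cat >> h.py <<'E'
def plan(p,yaw_z,o=None):
    """shift(units)/turn(units) in current tool axes to reach pos p, tool down, tool z at world yaw yaw_z"""
    o=o or bot.get_obs(); R0=R.from_quat(o['tool_rot'])
    x=np.array([0,0,-1.]);z=np.array([np.cos(yaw_z),np.sin(yaw_z),0]);y=np.cross(z,x)
    Rt=R.from_matrix(np.c_[x,y,z])
    s=R0.inv().apply(np.array(p)-o['eef_pos'])/.25; w=(R0.inv()*Rt).as_rotvec()/.5
    return s.round(3),w.round(3)
E
python3 - <<'E'
from h import *
o=bot.get_obs();print(R.from_quat(o['tool_rot']).as_matrix().round(3))
d=np.load('top0.npy')
for u,v in [(272,264),(276,262),(282,240),(303,280)]: print(u,v,world('top',d[v,u],u,v).round(4))
a=np.radians(12.65)
for k in(1,-1):print(plan([.606,.0784,.13],a+k*np.pi/2))
E
```

```text
[[-0.     0.966  0.257]
 [ 0.002  0.257 -0.966]
 [-1.    -0.    -0.002]]
272 264 [0.6095 0.1394 0.0213]
276 262 [0.6126 0.1331 0.0232]
282 240 [0.6486 0.1256 0.0225]
303 280 [0.5867 0.0893 0.0161]
(array([ 0.405,  2.423, -1.678]), array([-6.205e+00, -0.000e+00, -5.000e-03]))
(array([ 0.405,  2.423, -1.678]), array([ 0.078, -0.003,  0.   ]))
```

Run:
```python
from h import *
o=bot.get_obs();R0=R.from_quat(o['tool_rot']);p=np.array(o['eef_pos']);T=np.array([.606,.0784,.15])
n=7;D=(T-p)/n
y=-75.1
for i in range(n):
    s,w=plan(p+D,np.radians(y+177.75/n),dict(tool_rot=R0.as_quat(),eef_pos=p));print(s,w)
    R0=R0*R.from_rotvec(w*.5);p=p+D;y+=177.75/n
```

```text
[ 0.046  0.346 -0.24 ] [-0.887 -0.003 -0.001]
[ 0.046  0.416 -0.068] [-0.886 -0.     0.   ]
[0.046 0.405 0.117] [-0.887 -0.     0.   ]
[0.046 0.315 0.279] [-0.886 -0.    -0.   ]
[0.046 0.165 0.387] [-0.886 -0.    -0.   ]
[ 0.046 -0.017  0.421] [-0.887 -0.    -0.   ]
[ 0.046 -0.196  0.373] [-0.886 -0.    -0.   ]
```

Request:
apply_moves(targets=[0.05,0.35,-0.24,-0.89,0,0,1,0.05,0.35,-0.24,-0.89,0,0,1,0.05,0.35,-0.24,-0.89,0,0,1,0.05,0.35,-0.24,-0.89,0,0,1,0.05,0.35,-0.24,-0.89,0,0,1])

```text
clock: 0.57
eef_pos: [0.1983, -0.4014, 0.2185]
tool_rot: [0.296, 0.643, -0.295, 0.642]
ft_force: [-0.3, -0.2, -0.3]
grip_width: 0.0855
```

Run:
```python
from h import *
o=bot.get_obs();print(o['clock'],o['joint_pos'].round(3),o['eef_pos'])
```

```text
0.5667 [-1.112  0.145 -0.149  1.279 -0.     1.321] [ 0.19825912 -0.40142377  0.21851451]
```

Request:
apply_moves(targets=[0.03,0.42,-0.07,-0.89,0,0,1,0.03,0.42,-0.07,-0.89,0,0,1,0.03,0.42,-0.07,-0.89,0,0,1,0.03,0.42,-0.07,-0.89,0,0,1,0.03,0.42,-0.07,-0.89,0,0,1])

```text
clock: 0.98
eef_pos: [0.2667, -0.321, 0.2112]
tool_rot: [0.147, 0.692, -0.147, 0.692]
ft_force: [-0.4, 0.5, 0.6]
grip_width: 0.0856
```

Request:
apply_moves(targets=[0.03,0.41,0.12,-0.89,0,0,1,0.03,0.41,0.12,-0.89,0,0,1,0.03,0.41,0.12,-0.89,0,0,1,0.03,0.41,0.12,-0.89,0,0,1,0.03,0.41,0.12,-0.89,0,0,1])

```text
clock: 1.4
eef_pos: [0.336, -0.2402, 0.2037]
tool_rot: [-0.008, 0.707, 0.008, 0.707]
ft_force: [-0.1, 0.3, 0.4]
grip_width: 0.0855
```

Request:
apply_moves(targets=[0,0.32,0.28,-0.89,0,0,1,0,0.32,0.28,-0.89,0,0,1,0,0.32,0.28,-0.89,0,0,1,0,0.32,0.28,-0.89,0,0,1,0,0.32,0.28,-0.89,0,0,1])

```text
clock: 1.82
eef_pos: [0.404, -0.159, 0.2038]
tool_rot: [-0.163, 0.688, 0.163, 0.688]
ft_force: [-0.8, -0.6, -0.1]
grip_width: 0.0851
```

Request:
apply_moves(targets=[0,0.16,0.39,-0.89,0,0,1,0,0.16,0.39,-0.89,0,0,1,0,0.16,0.39,-0.89,0,0,1,0,0.16,0.39,-0.89,0,0,1,0,0.16,0.39,-0.89,0,0,1])

```text
clock: 2.23
eef_pos: [0.4728, -0.0794, 0.2035]
tool_rot: [-0.311, 0.635, 0.311, 0.635]
ft_force: [0.2, -0.9, -1.1]
grip_width: 0.0856
```

Run:
```python
from h import *
o=bot.get_obs();print(o['clock'],o['joint_pos'].round(3),o['eef_pos'])
R0=R.from_quat(o['tool_rot']);M=R0.as_matrix();print(M.round(3))
print(plan([.606,.0784,.15],np.radians(102.65)))
```

```text
2.2333 [-1.660e-01  2.150e-01 -1.020e-01  1.255e+00 -1.000e-03  4.950e-01] [ 0.4728304  -0.07942843  0.20354813]
[[-0.    -0.789  0.614]
 [-0.     0.614  0.789]
 [-1.     0.    -0.001]]
(array([ 0.214, -0.033,  0.825]), array([-1.763e+00, -1.000e-03, -1.000e-03]))
```

Request:
apply_moves(targets=[0,-0.02,0.42,-0.88,0,0,1,0,-0.02,0.42,-0.88,0,0,1,0,-0.02,0.42,-0.88,0,0,1,0,-0.02,0.42,-0.88,0,0,1,0,-0.02,0.42,-0.88,0,0,1])

```text
clock: 2.65
eef_pos: [0.5407, 0.0004, 0.2034]
tool_rot: [-0.442, 0.553, 0.442, 0.552]
ft_force: [-0.8, 0.6, -0.4]
grip_width: 0.0853
```

Run:
```python
from h import *
print(plan([.606,.0784,.17],np.radians(102.65)))
```

```text
(array([ 0.133, -0.186,  0.362]), array([-0.885, -0.001, -0.002]))
```

Request:
apply_moves(targets=[0.08,-0.186,0.362,-0.885,0,0,1,0.133,-0.186,0.362,-0.885,0,0,1,0.133,-0.186,0.362,-0.885,0,0,1,0.133,-0.186,0.362,-0.885,0,0,1,0.133,-0.186,0.362,-0.885,0,0,1,0.133,-0.186,0.362,-0.885,0,0,1])

```text
clock: 3.15
eef_pos: [0.6049, 0.0779, 0.1704]
tool_rot: [-0.551, 0.443, 0.552, 0.442]
ft_force: [-0.6, -0.6, 0.2]
grip_width: 0.0854
```

Run:
```python
from h import *
o=bot.get_obs();print(o['clock'],o['joint_pos'].round(3),o['eef_pos'])
im,d=bot.camera('wrist');save('w1',im);np.save('w1.npy',d);np.save('w1T.npy',toolT(o))
```

```text
3.15 [ 1.280e-01  4.900e-01  2.090e-01  1.291e+00 -1.000e-03 -9.000e-02] [0.60489474 0.07786518 0.17041459]
```

View pics/w1.png

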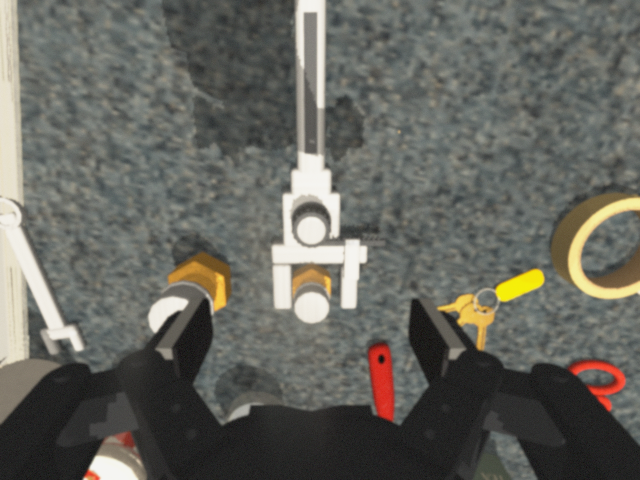

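The wrist view shows the wheel's top at about (313,231), the fitting's cap at (311,303) and the nut at (312,278). The big fitting is off at (185,300).

Run:
```python
from h import *
im=cv2.imread('pics/w1.png');c=im[190:330,250:390];cv2.imwrite('pics/w1c.png',cv2.resize(c,None,fx=4.2857,fy=4.2857,interpolation=cv2.INTER_CUBIC))
```

```text
(no output)
```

View pics/w1c.png

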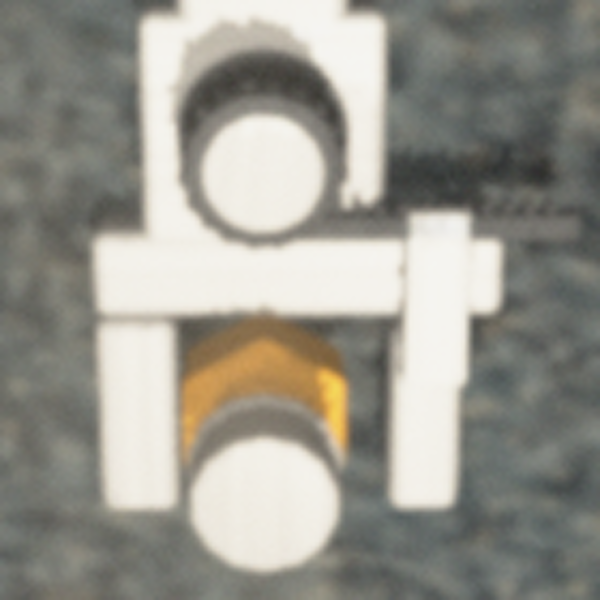

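Run:
```python
from h import *
T=np.load('w1T.npy');d=np.load('w1.npy')
for n,u,v,z in [('wheel',311.6,229.2,.045),('cap',311.8,306.7,.056),('rack',383,241,.02),('bar',330,254,.02),('movjaw',352,245,.02),('bracket',305,180,.016)]:
    print(n,world('wrist',0,u,v,tool=T,z=z).round(4),world('wrist',d[int(v+.5),int(u+.5)],u,v,tool=T).round(4))
for z in(.06,.024):print(plan([.606,.0784,z],np.radians(102.65)))
```

```text
wheel [0.6062 0.0801 0.045 ] [0.6059 0.08   0.046 ]
cap [0.6699 0.0944 0.056 ] [0.6704 0.0945 0.055 ]
rack [0.6102 0.1475 0.02  ] [0.61   0.1472 0.0207]
bar [0.6329 0.1034 0.02  ] [0.6344 0.104  0.0157]
movjaw [0.62  0.121 0.02 ] [0.6195 0.1206 0.0217]
bracket [0.5722 0.0667 0.016 ] [0.5724 0.0667 0.0145]
(array([ 0.444, -0.004,  0.001]), array([-0.004, -0.001, -0.001]))
(array([ 0.588, -0.005,  0.002]), array([-0.004, -0.001, -0.001]))
```

Request:
apply_moves(targets=[0.15,-0.005,0.005,0,0,0,1,0.3,-0.005,0.005,0,0,0,1,0.42,-0.005,0.005,0,0,0,1,0.5,-0.005,0.005,0,0,0,1,0.55,-0.005,0.005,0,0,0,1,0.588,-0.005,0.005,0,0,0,1,0.588,-0.005,0.005,0,0,0,1])

```text
clock: 3.78
eef_pos: [0.6048, 0.0798, 0.0222]
tool_rot: [-0.552, 0.442, 0.553, 0.441]
ft_force: [-0.7, 0.0, 0.1]
grip_width: 0.0856
```

Request:
apply_moves(targets=[-0.008,0,0,0,0,0,0.6,-0.008,0,0,0,0,0,0.45,-0.008,0,0,0,0,0,0.42,-0.008,0,0,0,0,0,0.3,-0.008,0,0,0,0,0,0,-0.008,0,0,0,0,0,0,-0.008,0,0,0,0,0,0,-0.008,0,0,0,0,0,0])

```text
clock: 4.45
eef_pos: [0.6077, 0.0803, 0.0275]
tool_rot: [0.554, -0.441, -0.552, -0.441]
ft_force: [0.1, -4.1, 5.5]
grip_width: 0.0297
```

Run:
```python
from h import *
o=bot.get_obs();print(o)
im,d=bot.camera('scene');save('s2',cv2.resize(im[180:340,180:420],None,fx=3,fy=3,interpolation=cv2.INTER_CUBIC))
```

```text
{'clock': 4.45, 'joint_pos': array([ 0.13257081,  0.61078832,  0.01669669,  0.97353656, -0.0023252 ,
       -0.09219223]), 'joint_vel': array([-0.00047343,  0.00136957,  0.00212469,  0.00158835,  0.00047867,
        0.00176356]), 'tau': array([ 1.84964798e+00, -4.73980236e+01,  2.04648685e+01, -3.27221872e-01,
        9.20823421e-01, -1.43314994e-02]), 'eef_pos': array([0.6077261 , 0.08033013, 0.02745298]), 'tool_rot': array([ 0.5542854 , -0.44053511, -0.5515478 , -0.44101195]), 'ft_force': array([ 0.09461108, -4.11914968,  5.51983736]), 'ft_torque': array([-0.6458152 ,  0.08181126, -0.05999921]), 'grip_width': 0.02967158844277649}
```

View pics/s2.png

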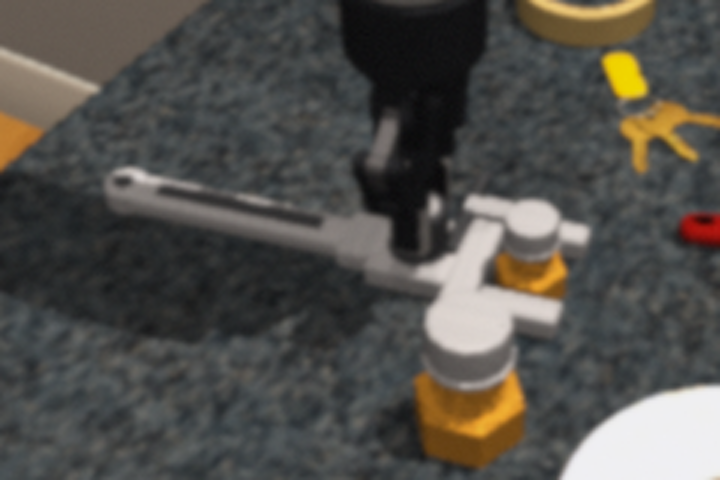

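The fingers are on the wheel, with grip width 29.7 mm and small forces. Now I'll turn it clockwise (+ about tool x, which points down).

Request:
apply_moves(targets=[0,0,0,0.12,0,0,0,0,0,0,0.24,0,0,0,0,0,0,0.36,0,0,0,0,0,0,0.48,0,0,0,0,0,0,0.6,0,0,0,0,0,0,0.7,0,0,0,0,0,0,0.8,0,0,0,0,0,0,0.8,0,0,0])

```text
clock: 5.17
eef_pos: [0.6077, 0.0799, 0.0274]
tool_rot: [-0.455, 0.542, 0.452, 0.543]
ft_force: [-0.5, -3.7, 5.6]
grip_width: 0.0294
```

```bash
cat > st.py <<'E'
from h import *
import sys
o=bot.get_obs();M=R.from_quat(o['tool_rot']).as_matrix()
print(round(o['clock'],2),'j',o['joint_pos'].round(3),'p',o['eef_pos'].round(4),'F',o['ft_force'].round(1),'M',o['ft_torque'].round(3),'w',round(o['grip_width'],4),'yaw',np.degrees(np.arctan2(M[1,2],M[0,2])).round(2),'xz',M[2].round(3))
if len(sys.argv)>1:
    n=sys.argv[1]
    for c in sys.argv[2:]:
        o=bot.get_obs();im,d=bot.camera(c);save(n+c,im);np.save(n+c+'.npy',d);np.save(n+c+'T.npy',toolT(o))
E
python3 st.py b scene top
```

```text
5.17 j [ 0.132  0.611  0.017  0.974 -0.003  0.309] p [0.6077 0.0799 0.0274] F [-0.5 -3.7  5.6] M [-0.874  0.095 -0.145] w 0.0294 yaw 79.85 xz [-1.    -0.004 -0.002]
```

Run:
```python
import cv2,numpy as np
a=cv2.imread('pics/bscene.png')[180:340,180:420]
cv2.imwrite('pics/b1.png',cv2.resize(a,None,fx=3,fy=3,interpolation=cv2.INTER_CUBIC))
a=cv2.imread('pics/btop.png')[180:310,240:400]
cv2.imwrite('pics/b2.png',cv2.resize(a,None,fx=4,fy=4,interpolation=cv2.INTER_CUBIC))
```

```text
(no output)
```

View pics/b1.png

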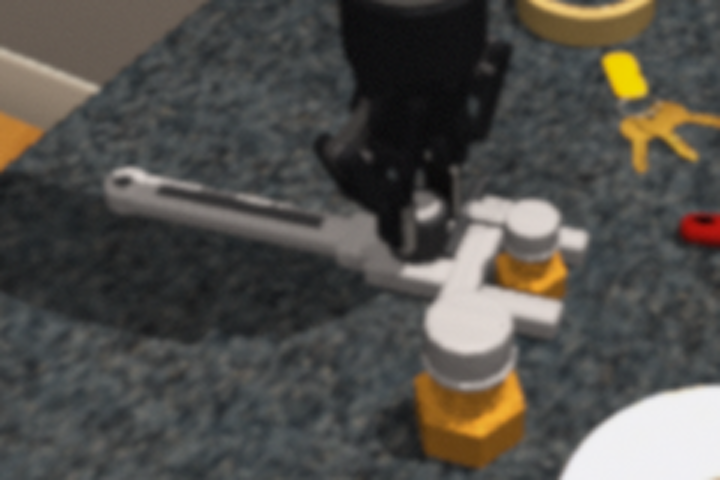

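View pics/b2.png

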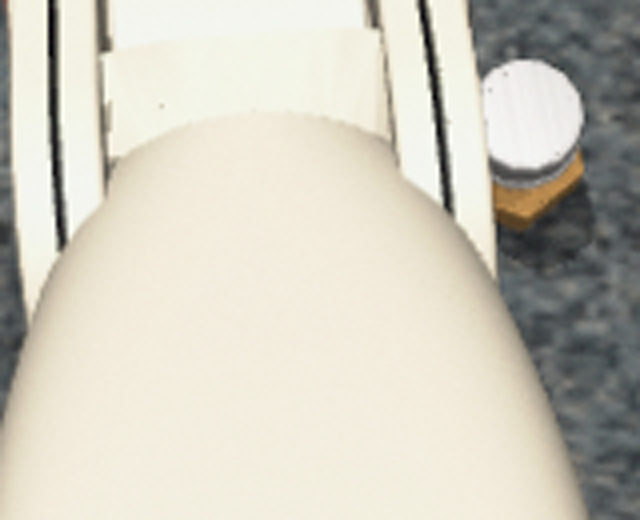

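Request:
apply_moves(targets=[0,0,0,0.12,0,0,0,0,0,0,0.24,0,0,0,0,0,0,0.36,0,0,0,0,0,0,0.48,0,0,0,0,0,0,0.6,0,0,0,0,0,0,0.7,0,0,0,0,0,0,0.7,0,0,0])

```text
clock: 5.85
eef_pos: [0.6076, 0.0796, 0.0274]
tool_rot: [-0.354, 0.613, 0.351, 0.613]
ft_force: [0.3, -4.1, 4.6]
grip_width: 0.03
```

```bash
python3 st.py c scene wrist
python3 - <<'E'
import cv2,numpy as np
a=cv2.imread('pics/cscene.png')[180:340,180:420]
cv2.imwrite('pics/c1.png',cv2.resize(a,None,fx=3,fy=3,interpolation=cv2.INTER_CUBIC))
E
```

```text
5.85 j [ 0.132  0.611  0.017  0.974 -0.004  0.659] p [0.6076 0.0796 0.0274] F [ 0.3 -4.1  4.6] M [-1.046  0.154 -0.071] w 0.03 yaw 59.78 xz [-1.    -0.004 -0.001]
```

View pics/c1.png

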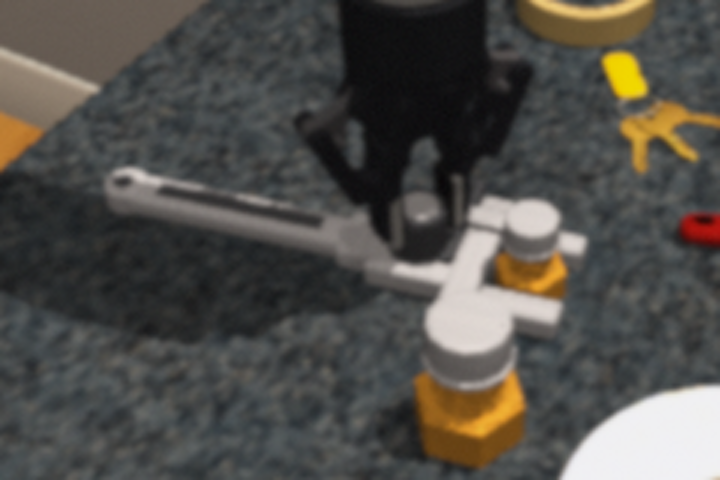

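View pics/cwrist.png

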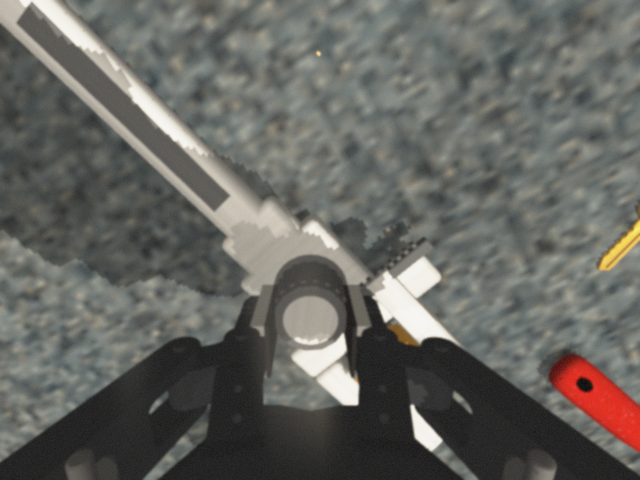

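Request:
apply_moves(targets=[0,0,0,0.1,0,0,0,0,0,0,0.2,0,0,0,0,0,0,0.2,0,0,0])

```text
clock: 6.2
eef_pos: [0.6075, 0.0795, 0.0274]
tool_rot: [-0.323, 0.629, 0.32, 0.63]
ft_force: [-1.2, -4.9, 5.5]
grip_width: 0.0297
```

```bash
python3 st.py
```

```text
6.2 j [ 0.132  0.611  0.016  0.974 -0.004  0.759] p [0.6075 0.0795 0.0274] F [-1.2 -4.9  5.5] M [-1.106  0.208 -0.073] w 0.0297 yaw 54.05 xz [-1.    -0.004 -0.001]
```

Request:
apply_moves(targets=[0,0,0,0.1,0,0,0,0,0,0,0.2,0,0,0,0,0,0,0.2,0,0,0])

```text
clock: 6.45
eef_pos: [0.6075, 0.0794, 0.0274]
tool_rot: [-0.291, 0.645, 0.288, 0.646]
ft_force: [-0.7, -5.2, 7.0]
grip_width: 0.0296
```

```bash
python3 st.py
```

```text
6.45 j [ 0.132  0.611  0.016  0.974 -0.004  0.859] p [0.6075 0.0794 0.0274] F [-0.7 -5.2  7. ] M [-1.151  0.272 -0.096] w 0.0296 yaw 48.32 xz [-1.    -0.005 -0.001]
```

```bash
python3 st.py d wrist
python3 - <<'E'
import cv2,numpy as np
a=cv2.imread('pics/dwrist.png')[200:460,260:480]
cv2.imwrite('pics/d1.png',cv2.resize(a,None,fx=2.3,fy=2.3,interpolation=cv2.INTER_CUBIC))
E
```

```text
6.45 j [ 0.132  0.611  0.016  0.974 -0.004  0.859] p [0.6075 0.0794 0.0274] F [-0.7 -5.2  7. ] M [-1.151  0.272 -0.096] w 0.0296 yaw 48.32 xz [-1.    -0.005 -0.001]
```

View pics/d1.png

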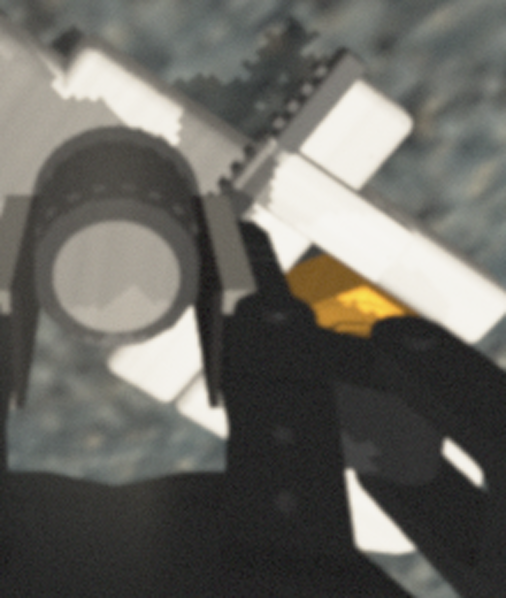

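Request:
apply_moves(targets=[0,0,0,0.1,0,0,0,0,0,0,0.2,0,0,0,0,0,0,0.2,0,0,0])

```text
clock: 6.75
eef_pos: [0.6073, 0.08, 0.0275]
tool_rot: [-0.259, 0.658, 0.256, 0.659]
ft_force: [-0.9, -3.8, 6.0]
grip_width: 0.0297
```

```bash
python3 st.py e wrist scene
python3 - <<'E'
import cv2,numpy as np
a=cv2.imread('pics/ewrist.png')[200:460,260:480]
cv2.imwrite('pics/e1.png',cv2.resize(a,None,fx=2.3,fy=2.3,interpolation=cv2.INTER_CUBIC))
a=cv2.imread('pics/escene.png')[180:340,180:420]
cv2.imwrite('pics/e2.png',cv2.resize(a,None,fx=3,fy=3,interpolation=cv2.INTER_CUBIC))
E
```

```text
6.75 j [ 0.132  0.611  0.016  0.974 -0.003  0.958] p [0.6073 0.08   0.0275] F [-0.9 -3.8  6. ] M [-0.868  0.371  0.465] w 0.0297 yaw 42.7 xz [-1.    -0.004  0.   ]
```

View pics/e1.png

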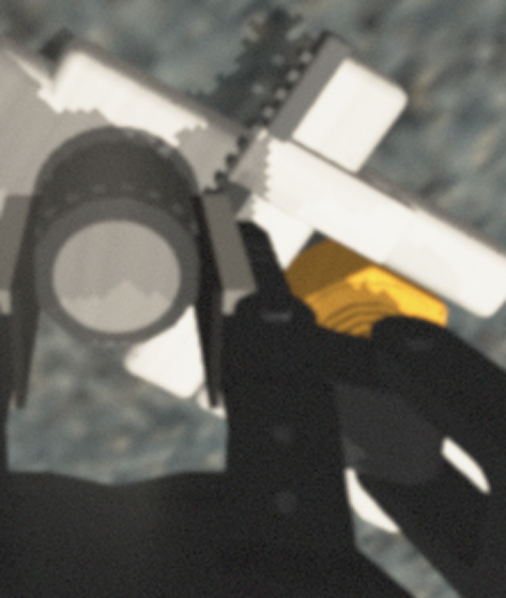

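View pics/e2.png

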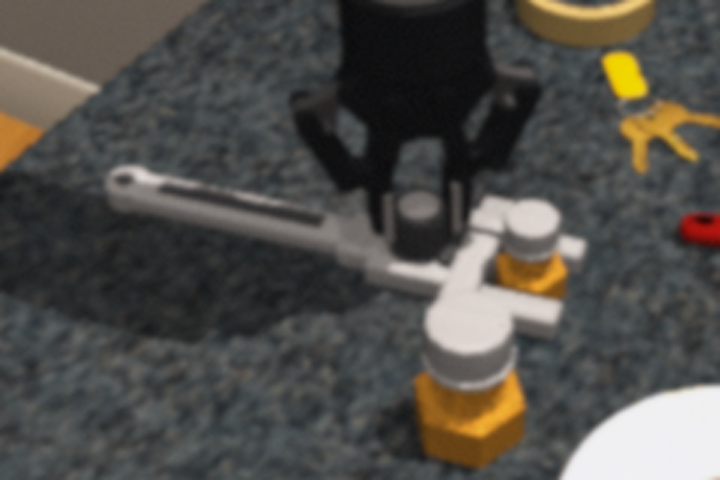

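The moment about z jumped to +0.47 N·m after 1.05 rad of turning, so the wheel has stalled. In the picture the moving jaw is up against the nut. I'll release, opening only part way because the cap is near, and lift.

Request:
apply_moves(targets=[0,0,0,-0.03,0,0,0.3,0,0,0,-0.03,0,0,0.55,0,0,0,-0.03,0,0,0.6,0,0,0,-0.03,0,0,0.6,-0.1,0,0,-0.03,0,0,0.6,-0.25,0,0,-0.03,0,0,0.6,-0.4,0,0,-0.03,0,0,0.6,-0.55,0,0,-0.03,0,0,0.6,-0.55,0,0,-0.03,0,0,0.6])

```text
clock: 7.6
eef_pos: [0.6111, 0.0823, 0.1721]
tool_rot: [-0.264, 0.651, 0.262, 0.662]
ft_force: [1.2, 0.2, 1.4]
grip_width: 0.051
```

```bash
python3 st.py f wrist
python3 - <<'E'
import cv2,numpy as np
a=cv2.imread('pics/fwrist.png')
cv2.imwrite('pics/f1.png',a)
E
```

```text
7.6 j [0.134 0.489 0.212 1.279 0.    0.943] p [0.6111 0.0823 0.1721] F [1.2 0.2 1.4] M [ 0.054 -0.052 -0.002] w 0.051 yaw 43.64 xz [-1.    -0.009  0.013]
```

View pics/f1.png

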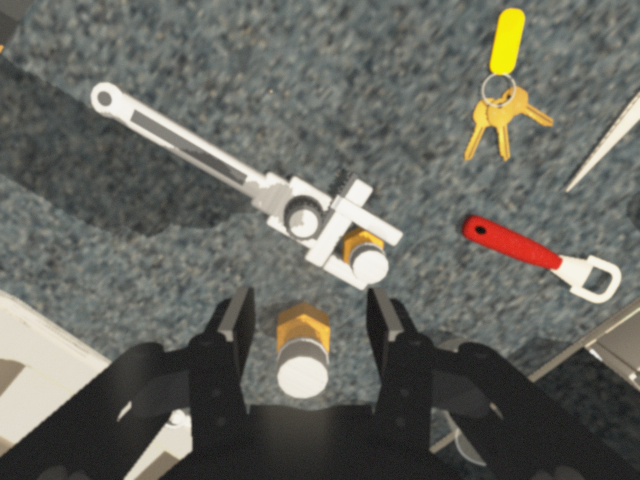

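The jaws are now closed on the nut at about (362,243) and the handle hole is at (105,98). I'll measure the handle direction again from a settled view.

```bash
python3 st.py g wrist
python3 - <<'E'
from h import *
im=cv2.imread('pics/gwrist.png');c=im[160:300,260:420];cv2.imwrite('pics/g1.png',cv2.resize(c,None,fx=4,fy=4,interpolation=cv2.INTER_CUBIC))
c=im[70:170,70:210];cv2.imwrite('pics/g2.png',cv2.resize(c,None,fx=4,fy=4,interpolation=cv2.INTER_CUBIC))
E
```

```text
7.65 j [0.134 0.492 0.208 1.276 0.    0.943] p [0.6098 0.0821 0.1686] F [ 0.9  0.3 -0.5] M [ 0.029 -0.041 -0.021] w 0.0518 yaw 43.64 xz [-1.    -0.006  0.009]
```

View pics/g1.png

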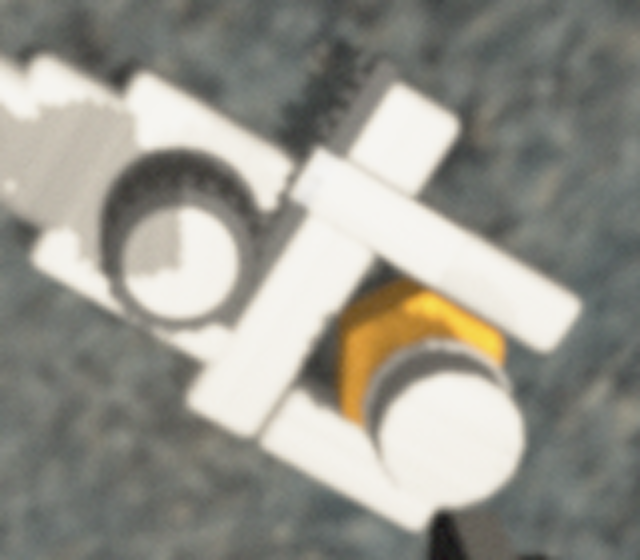

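View pics/g2.png

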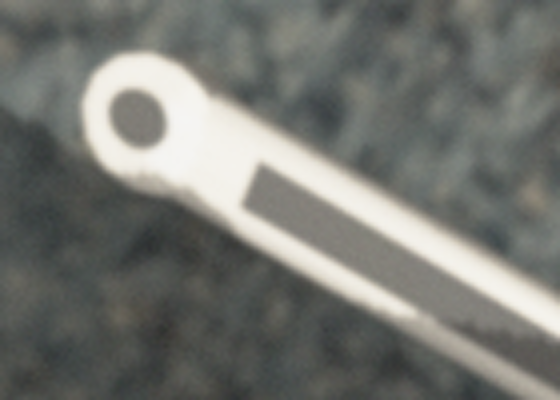

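Run:
```python
from h import *
T=np.load('gwristT.npy')
for n,u,v,z in [('cap',373.2,269.5,.056),('hole',104.2,99.2,.016),('wheel',305.2,226,.045),('slotend',134,116.5,.016)]:
    print(n,world('wrist',0,u,v,tool=T,z=z).round(4))
c=world('wrist',0,373.2,269.5,tool=T,z=.056);h=world('wrist',0,104.2,99.2,tool=T,z=.016)
w=h-c;a=np.arctan2(-w[1],-w[0]);print(np.hypot(*w[:2]),np.degrees(a))
```

```text
cap [0.6706 0.0954 0.056 ]
hole [0.4235 0.0414 0.016 ]
wheel [0.6073 0.0817 0.045 ]
slotend [0.4483 0.0469 0.016 ]
0.2528955452045384 12.33566188098342
```

Run:
```python
from h import *
a=np.radians(12.5);F=np.array([.670,.094]);P=F-.2*np.array([np.cos(a),np.sin(a)]);print(P)
print(plan([*P,.12],a+np.pi/2))
print(plan([*((P+[.6098,.0821])/2),.14],np.radians(73)))
```

```text
[0.4747408  0.05071208]
(array([ 0.179,  0.278, -0.472]), array([-2.055,  0.005,  0.01 ]))
(array([ 0.101,  0.137, -0.233]), array([-1.025,  0.007,  0.008]))
```

Request:
apply_moves(targets=[0.05,0.14,-0.23,-1,0.007,0.008,0.8,0.1,0.14,-0.23,-1,0.007,0.008,1,0.1,0.14,-0.23,-1,0.007,0.008,1,0.1,0.14,-0.23,-1,0.007,0.008,1,0.1,0.14,-0.23,-1,0.007,0.008,1,0.1,0.14,-0.23,-1,0.007,0.008,1])

```text
clock: 8.2
eef_pos: [0.5398, 0.067, 0.1367]
tool_rot: [-0.415, 0.574, 0.417, 0.569]
ft_force: [0.1, 0.1, -0.2]
grip_width: 0.0853
```

```bash
python3 - <<'E'
from h import *
print(plan([.4747,.0507,.10],np.radians(102.5)))
E
python3 st.py
```

```text
(array([ 0.149,  0.227, -0.142]), array([-1.061, -0.003, -0.015]))
8.2 j [ 0.123  0.39  -0.038  1.15  -0.     0.436] p [0.5398 0.067  0.1367] F [ 0.1  0.1 -0.2] M [ 0.027 -0.074 -0.032] w 0.0853 yaw 72.1 xz [-1.     0.007 -0.003]
```

Request:
apply_moves(targets=[0.08,0.227,-0.142,-1,-0.003,-0.01,1,0.15,0.227,-0.142,-1,-0.003,-0.01,1,0.15,0.227,-0.142,-1,-0.003,-0.01,1,0.15,0.227,-0.142,-1,-0.003,-0.01,1,0.15,0.227,-0.142,-1,-0.003,-0.01,1,0.15,0.227,-0.142,-1,-0.003,-0.01,1])

```text
clock: 8.7
eef_pos: [0.4763, 0.0505, 0.101]
tool_rot: [0.544, -0.451, -0.544, -0.452]
ft_force: [0.3, -1.1, 1.8]
grip_width: 0.0855
```

```bash
python3 st.py
python3 - <<'E'
from h import *
print(plan([.4747,.0507,.007],np.radians(102.5)))
E
```

```text
8.7 j [ 0.105  0.3   -0.275  0.995  0.    -0.08 ] p [0.4763 0.0505 0.101 ] F [ 0.3 -1.1  1.8] M [-0.04   0.006  0.031] w 0.0855 yaw 100.65 xz [-1.    -0.001  0.   ]
(array([0.376, 0.006, 0.002]), array([-0.065,  0.001,  0.002]))
```

Request:
apply_moves(targets=[0.15,0.005,0.002,-0.065,0,0,1,0.26,0.005,0.002,-0.065,0,0,0.8,0.32,0.005,0.002,-0.065,0,0,0.6,0.36,0.005,0.002,-0.065,0,0,0.5,0.36,0.005,0.002,-0.065,0,0,0.5,0.36,0.005,0.002,-0.065,0,0,0.5])

```text
clock: 9.2
eef_pos: [0.4749, 0.0508, 0.0108]
tool_rot: [-0.552, 0.442, 0.552, 0.442]
ft_force: [-0.6, -0.8, 0.8]
grip_width: 0.0424
```

```bash
python3 st.py i wrist scene
```

```text
9.2 j [ 0.106  0.417 -0.385  0.768  0.    -0.114] p [0.4749 0.0508 0.0108] F [-0.6 -0.8  0.8] M [0.001 0.022 0.027] w 0.0424 yaw 102.65 xz [-1.  0.  0.]
```

View pics/iwrist.png

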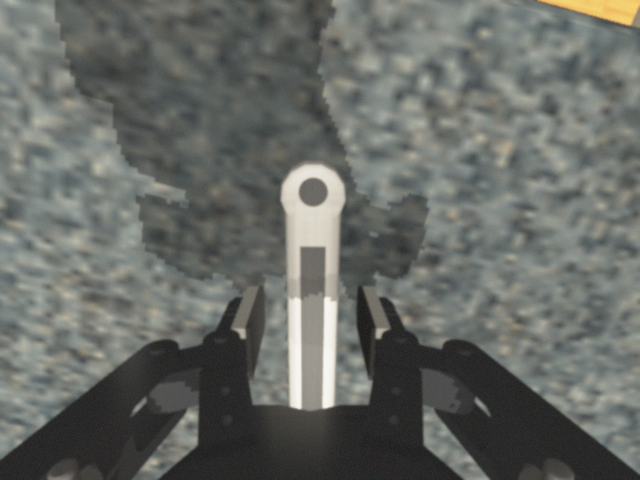

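View pics/iscene.png

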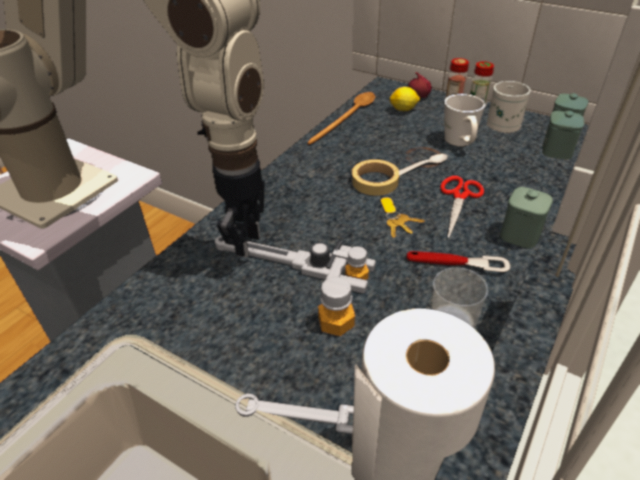

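The wrist view shows the handle centred between the pads, with its hole at (313,192). I'll lower slightly and close to a loose cage round the bar.

Request:
apply_moves(targets=[0.015,0,0,0,0,0,0.4,0.015,0,0,0,0,0,0.34,0.015,0,0,0,0,0,0.33,0.015,0,0,0,0,0,0.33])

```text
clock: 9.63
eef_pos: [0.4745, 0.0507, 0.0075]
tool_rot: [0.553, -0.441, -0.552, -0.442]
ft_force: [0.6, 0.6, -0.1]
grip_width: 0.0283
```

```bash
python3 st.py
```

```text
9.63 j [ 0.106  0.421 -0.39   0.759  0.    -0.117] p [0.4745 0.0507 0.0075] F [ 0.6  0.6 -0.1] M [0.005 0.031 0.024] w 0.0283 yaw 102.77 xz [-1.    -0.001  0.   ]
```

Request:
apply_moves(targets=[0,-0.001,0.032,0.08,0,0,0.33,0,-0.003,0.064,0.16,0,0,0.33,0,-0.006,0.096,0.24,0,0,0.33,0,-0.01,0.127,0.32,0,0,0.33,0,-0.016,0.159,0.4,0,0,0.33,0,-0.023,0.19,0.48,0,0,0.33,0,-0.031,0.221,0.56,0,0,0.33,0,-0.041,0.252,0.64,0,0,0.33,0,-0.051,0.282,0.72,0,0,0.33,0,-0.063,0.312,0.8,0,0,0.33,0,-0.076,0.341,0.88,0,0,0.33,0,-0.09,0.369,0.96,0,0,0.33])

```text
clock: 10.63
eef_pos: [0.4764, 0.1449, 0.0075]
tool_rot: [-0.432, 0.561, 0.43, 0.56]
ft_force: [0.5, -4.1, 0.0]
grip_width: 0.0281
```

```bash
python3 st.py k wrist scene
python3 - <<'E'
import cv2
a=cv2.imread('pics/kscene.png')[180:340,180:420]
cv2.imwrite('pics/k1.png',cv2.resize(a,None,fx=3,fy=3,interpolation=cv2.INTER_CUBIC))
E
```

```text
10.63 j [ 0.297  0.453 -0.335  0.782 -0.002  0.556] p [0.4764 0.1449 0.0075] F [ 0.5 -4.1  0. ] M [-0.689 -0.317  0.06 ] w 0.0281 yaw 75.13 xz [-1.    -0.002 -0.002]
```

View pics/kwrist.png

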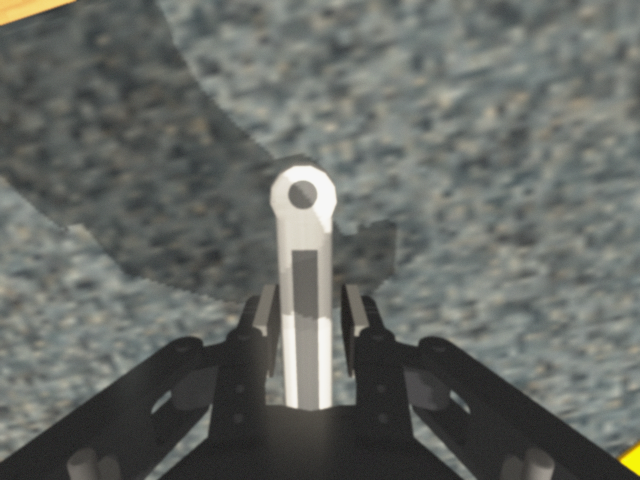

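View pics/k1.png

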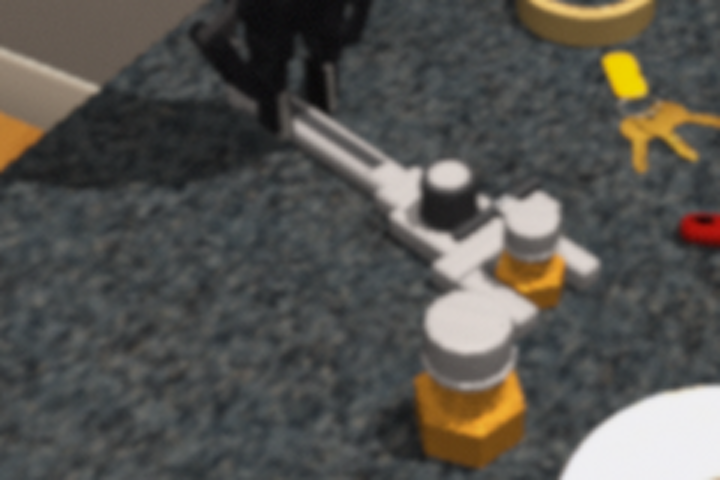

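Request:
apply_moves(targets=[0,-0.001,0.032,0.08,0,0,0.33,0,-0.003,0.064,0.16,0,0,0.33,0,-0.006,0.096,0.24,0,0,0.33,0,-0.01,0.127,0.32,0,0,0.33,0,-0.016,0.159,0.4,0,0,0.33,0,-0.023,0.19,0.48,0,0,0.33,0,-0.031,0.221,0.56,0,0,0.33,0,-0.041,0.252,0.64,0,0,0.33,0,-0.051,0.282,0.72,0,0,0.33,0,-0.051,0.282,0.72,0,0,0.33])

```text
clock: 11.57
eef_pos: [0.5061, 0.2107, 0.0072]
tool_rot: [-0.325, 0.628, 0.325, 0.628]
ft_force: [0.1, 0.4, -0.1]
grip_width: 0.0279
```

```bash
python3 st.py l wrist top
python3 - <<'E'
import cv2
a=cv2.imread('pics/ltop.png')
cv2.imwrite('pics/l1.png',cv2.resize(a[180:320,220:400],None,fx=4,fy=4,interpolation=cv2.INTER_CUBIC))
a=cv2.imread('pics/top0.png')
cv2.imwrite('pics/l0.png',cv2.resize(a[205:250,270:330],None,fx=10,fy=10,interpolation=cv2.INTER_CUBIC))
E
```

```text
11.57 j [ 0.394  0.532 -0.194  0.845  0.     1.01 ] p [0.5061 0.2107 0.0072] F [ 0.1  0.4 -0.1] M [ 0.001  0.03  -0.004] w 0.0279 yaw 54.69 xz [-1.     0.001  0.   ]
```

View pics/l1.png

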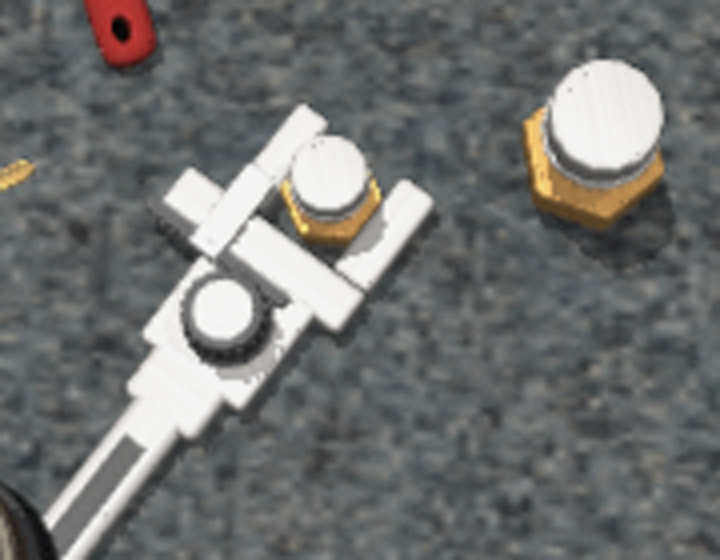

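View pics/l0.png

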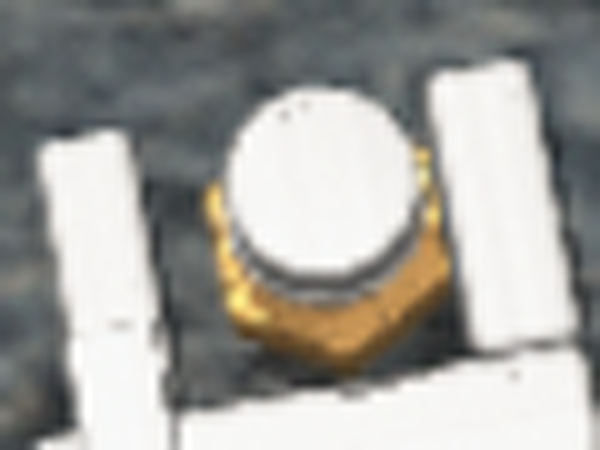

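```bash
cat > nut.py <<'E'
from h import *
import sys
P=bot.camera_params('top');T=np.array(P['T'])
def proj(p):
    c=(np.atleast_2d(p)-T[:3,3])@T[:3,:3]
    return np.c_[P['cx']+P['fx']*c[:,0]/-c[:,2],P['cy']-P['fy']*c[:,1]/-c[:,2]]
S=8;u0,v0,w,h=280,195,50,50
def poly(p):
    m=np.zeros((h*S,w*S),np.uint8);cv2.fillConvexPoly(m,cv2.convexHull(((proj(p)-[u0,v0]+.5)*S).astype(np.int32)),1);return m
a=np.linspace(0,2*np.pi,60)
def disc(r,z,F):return np.c_[F[0]+r*np.cos(a),F[1]+r*np.sin(a),0*a+z]
def hexm(phi,F):
    k=phi+np.arange(6)*np.pi/3+np.pi/6
    q=lambda z:np.c_[F[0]+.0208*np.cos(k),F[1]+.0208*np.sin(k),0*k+z]
    return poly(np.r_[q(.001),q(.019)])
def run(fn):
    im=cv2.imread(fn)[v0:v0+h,u0:u0+w];im=cv2.resize(im,None,fx=S,fy=S,interpolation=cv2.INTER_CUBIC)
    hsv=cv2.cvtColor(im,cv2.COLOR_BGR2HSV)
    br=((hsv[...,0]>8)&(hsv[...,0]<32)&(hsv[...,1]>110)&(hsv[...,2]>90))
    dark=(~br)&(hsv[...,2]<120)
    best=[]
    for dx in np.arange(-.002,.0021,.001):
      for dy in np.arange(-.002,.0021,.001):
        F=np.array([.6702+dx,.0931+dy])
        cap=poly(np.r_[disc(.0155,.056,F),disc(.0155,.035,F)]).astype(bool)
        cap=cv2.dilate(cap.astype(np.uint8),np.ones((9,9))).astype(bool)
        for ph in np.radians(np.arange(-30,30,1)):
            m=hexm(ph,F).astype(bool)
            best.append(((br&~m).sum()+(dark&m&~cap).sum(),np.degrees(ph),F[0],F[1]))
    best.sort()
    print(fn,br.sum()/S**2,[tuple(np.round(b,4)) for b in best[:6]])
    E=np.array([[b[1],b[0]] for b in best if abs(b[2]-best[0][2])<1e-6 and abs(b[3]-best[0][3])<1e-6]);E=E[E[:,0].argsort()];print(E[::4].astype(int).tolist())
    b=best[0];o=im.copy();cs,_=cv2.findContours(hexm(np.radians(b[1]),b[2:4]),0,2);cv2.drawContours(o,cs,-1,(0,0,255),1)
    return np.hstack([im,o])
cv2.imwrite('pics/%s.png'%sys.argv[1],np.vstack([run(f)[:300] for f in sys.argv[2:]]))
E
python3 nut.py nutA pics/top0.png pics/ltop.png
```

```text
pics/top0.png 125.125 [(np.float64(555.0), np.float64(-17.0), np.float64(0.6722), np.float64(0.0951)), (np.float64(558.0), np.float64(-16.0), np.float64(0.6722), np.float64(0.0951)), (np.float64(558.0), np.float64(-14.0), np.float64(0.6722), np.float64(0.0951)), (np.float64(560.0), np.float64(-18.0), np.float64(0.6722), np.float64(0.0951)), (np.float64(571.0), np.float64(-15.0), np.float64(0.6722), np.float64(0.0951)), (np.float64(575.0), np.float64(-18.0), np.float64(0.6722), np.float64(0.0941))]
[[-29, 1593], [-26, 1257], [-22, 912], [-18, 560], [-14, 558], [-10, 876], [-6, 1243], [-2, 1535], [2, 1819], [6, 2024], [10, 2166], [14, 2190], [18, 2182], [22, 2053], [26, 1852]]
pics/ltop.png 118.125 [(np.float64(716.0), np.float64(-2.0), np.float64(0.6722), np.float64(0.0951)), (np.float64(753.0), np.float64(-3.0), np.float64(0.6722), np.float64(0.0951)), (np.float64(758.0), np.float64(-4.0), np.float64(0.6722), np.float64(0.0951)), (np.float64(770.0), np.float64(-6.0), np.float64(0.6722), np.float64(0.0951)), (np.float64(781.0), np.float64(-5.0), np.float64(0.6722), np.float64(0.0951)), (np.float64(804.0), np.float64(-7.0), np.float64(0.6722), np.float64(0.0951))]
[[-29, 2228], [-26, 2078], [-22, 1879], [-18, 1588], [-14, 1244], [-10, 938], [-6, 770], [-2, 716], [2, 909], [6, 1288], [10, 1623], [14, 1839], [18, 2059], [22, 2169], [26, 2259]]
```

View pics/nutA.png

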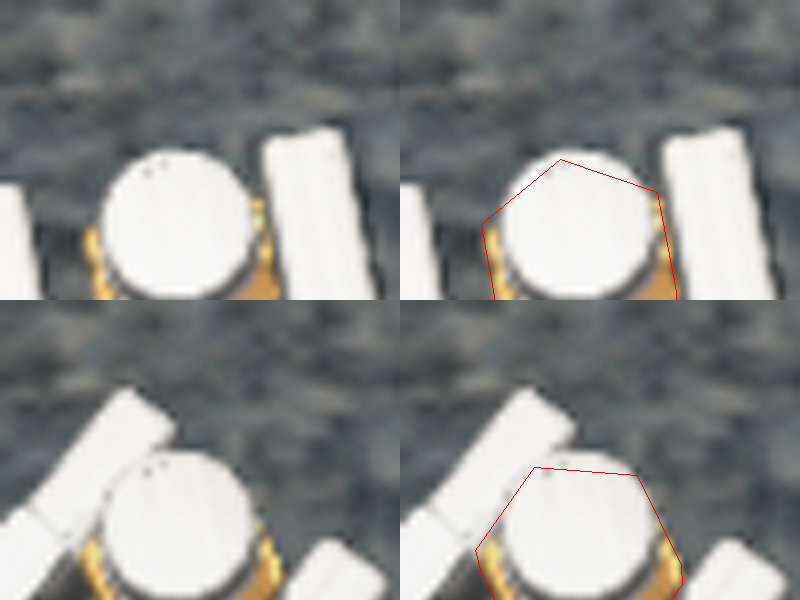

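View pics/lwrist.png

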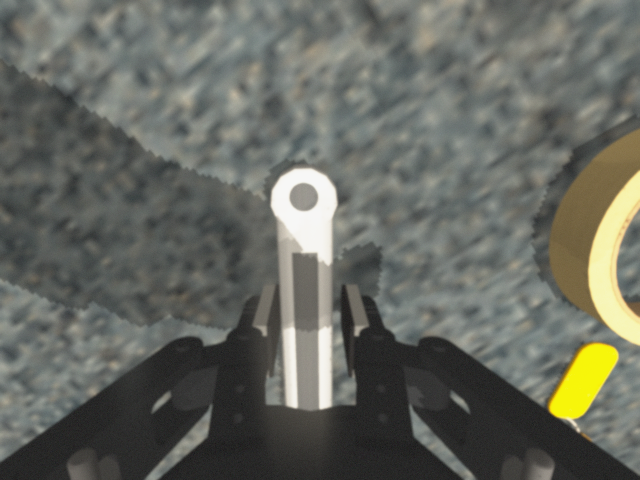

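```bash
sed -i 's/-.002,.0021,.001/-.001,.0051,.001/g; s/np.arange(-30,30,1)/np.arange(-30,30,1.)/; s/\[:300\]/[40:340]/; s/v0,w,h=280,195,50,50/v0,w,h=280,200,50,50/' nut.py; python3 nut.py nutB pics/top0.png pics/ltop.png
python3 - <<'E'
from h import *
T=np.load('lwristT.npy')
h=world('wrist',0,304,196.5,tool=T,z=.016);T0=np.load('iwristT.npy');h0=world('wrist',0,313.3,191.5,tool=T0,z=.016)
print(h0,h)
for F in([.670,.094],[.671,.095]):
  f=lambda q:np.degrees(np.arctan2(F[1]-q[1],F[0]-q[0]))
  print(f(h0),f(h),f(h0)-f(h),np.hypot(*(h0[:2]-F)),np.hypot(*(h[:2]-F)))
E
```

```text
pics/top0.png 125.125 [(np.float64(555.0), np.float64(-17.0), np.float64(0.6722), np.float64(0.0951)), (np.float64(558.0), np.float64(-16.0), np.float64(0.6722), np.float64(0.0951)), (np.float64(558.0), np.float64(-14.0), np.float64(0.6722), np.float64(0.0951)), (np.float64(560.0), np.float64(-18.0), np.float64(0.6722), np.float64(0.0951)), (np.float64(571.0), np.float64(-15.0), np.float64(0.6722), np.float64(0.0951)), (np.float64(575.0), np.float64(-18.0), np.float64(0.6722), np.float64(0.0941))]
[[-29, 1593], [-26, 1257], [-22, 912], [-18, 560], [-14, 558], [-10, 876], [-6, 1243], [-2, 1535], [2, 1819], [6, 2024], [10, 2166], [14, 2190], [18, 2182], [22, 2053], [26, 1852]]
pics/ltop.png 118.125 [(np.float64(549.0), np.float64(-5.0), np.float64(0.6732), np.float64(0.0951)), (np.float64(575.0), np.float64(-4.0), np.float64(0.6732), np.float64(0.0951)), (np.float64(592.0), np.float64(-3.0), np.float64(0.6732), np.float64(0.0951)), (np.float64(611.0), np.float64(-6.0), np.float64(0.6732), np.float64(0.0951)), (np.float64(622.0), np.float64(-2.0), np.float64(0.6732), np.float64(0.0951)), (np.float64(636.0), np.float64(-7.0), np.float64(0.6732), np.float64(0.0951))]
[[-29, 2373], [-26, 2215], [-22, 2002], [-18, 1723], [-14, 1291], [-10, 851], [-6, 611], [-2, 622], [2, 1090], [6, 1488], [10, 1885], [14, 2126], [18, 2277], [22, 2364], [26, 2394]]
[0.42250315 0.0412031  0.016     ] [0.46284853 0.23934409 0.016     ]
12.042036655397885 -35.054725310585674 47.09676196598356 0.25306560739479633 0.25305461324115464
12.215412763951708 -34.739642713338284 46.95505547728999 0.2542533955169913 0.25330268861007055
```

View pics/nutB.png

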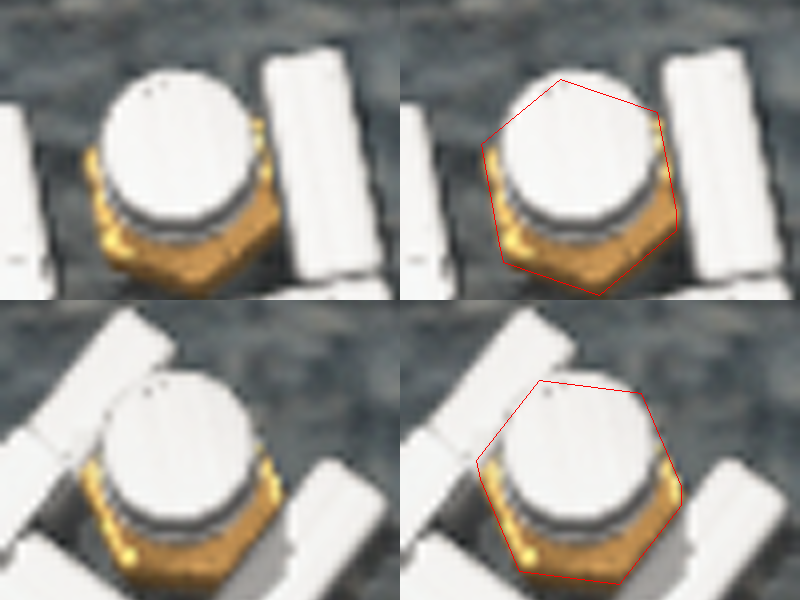

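The wrench has swung about 47°. The hexagon fit puts the nut at about −64.5° against −16° before, which is roughly 46–48° clockwise and close to the 45° asked. Now I'll let go and lift clear.

Request:
apply_moves(targets=[0,0,0,0,0,0,0.45,0,0,0,0,0,0,0.6,0,0,0,0,0,0,0.6,-0.06,0,0,0,0,0,0.6,-0.18,0,0,0,0,0,0.6,-0.32,0,0,0,0,0,0.6,-0.46,0,0,0,0,0,0.6,-0.6,0,0,0,0,0,0.6,-0.6,0.3,0,0,0,0,0.6,-0.6,0.3,0,0,0,0,0.6,-0.6,0.3,0,0,0,0,0.6])

```text
clock: 12.58
eef_pos: [0.441, 0.256, 0.1582]
tool_rot: [-0.325, 0.628, 0.327, 0.627]
ft_force: [-0.4, -0.5, 0.3]
grip_width: 0.0514
```

```bash
python3 st.py m top wrist scene; python3 nut.py nutC pics/top0.png pics/mtop.png
python3 - <<'E'
import cv2
a=cv2.imread('pics/mtop.png')
cv2.imwrite('pics/m1.png',cv2.resize(a[180:330,200:400],None,fx=4,fy=4,interpolation=cv2.INTER_CUBIC))
E
```

```text
12.58 j [ 0.524  0.304 -0.105  1.162  0.003  1.136] p [0.441  0.256  0.1582] F [-0.4 -0.5  0.3] M [-0.06  -0.044 -0.004] w 0.0514 yaw 54.93 xz [-1.     0.003  0.001]
pics/top0.png 125.125 [(np.float64(555.0), np.float64(-17.0), np.float64(0.6722), np.float64(0.0951)), (np.float64(558.0), np.float64(-16.0), np.float64(0.6722), np.float64(0.0951)), (np.float64(558.0), np.float64(-14.0), np.float64(0.6722), np.float64(0.0951)), (np.float64(560.0), np.float64(-18.0), np.float64(0.6722), np.float64(0.0951)), (np.float64(571.0), np.float64(-15.0), np.float64(0.6722), np.float64(0.0951)), (np.float64(575.0), np.float64(-18.0), np.float64(0.6722), np.float64(0.0941))]
[[-29, 1593], [-26, 1257], [-22, 912], [-18, 560], [-14, 558], [-10, 876], [-6, 1243], [-2, 1535], [2, 1819], [6, 2024], [10, 2166], [14, 2190], [18, 2182], [22, 2053], [26, 1852]]
pics/mtop.png 119.09375 [(np.float64(477.0), np.float64(-5.0), np.float64(0.6732), np.float64(0.0951)), (np.float64(504.0), np.float64(-4.0), np.float64(0.6732), np.float64(0.0951)), (np.float64(525.0), np.float64(-3.0), np.float64(0.6732), np.float64(0.0951)), (np.float64(538.0), np.float64(-6.0), np.float64(0.6732), np.float64(0.0951)), (np.float64(538.0), np.float64(-2.0), np.float64(0.6722), np.float64(0.0951)), (np.float64(549.0), np.float64(-7.0), np.float64(0.6732), np.float64(0.0951))]
[[-29, 2179], [-26, 2041], [-22, 1833], [-18, 1544], [-14, 1135], [-10, 734], [-6, 538], [-2, 549], [2, 939], [6, 1276], [10, 1653], [14, 1892], [18, 2053], [22, 2143], [26, 2175]]
```

View pics/m1.png

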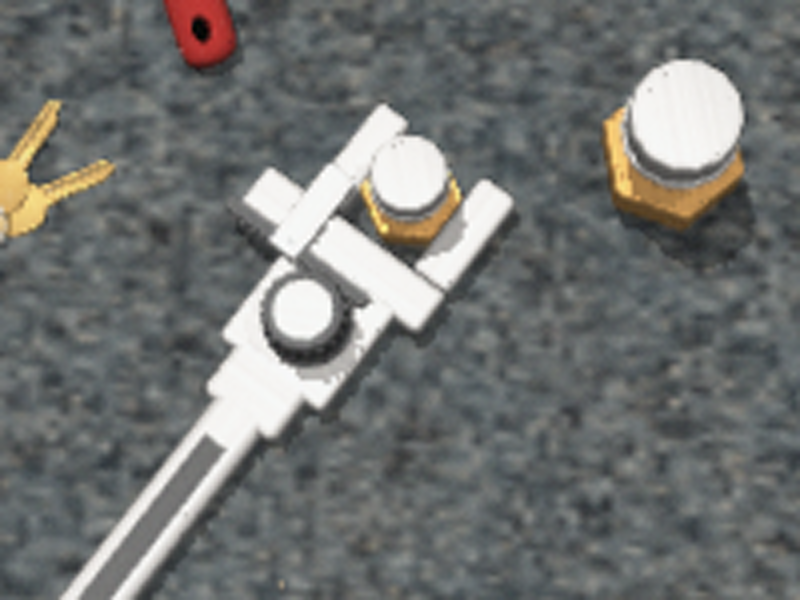

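View pics/mwrist.png

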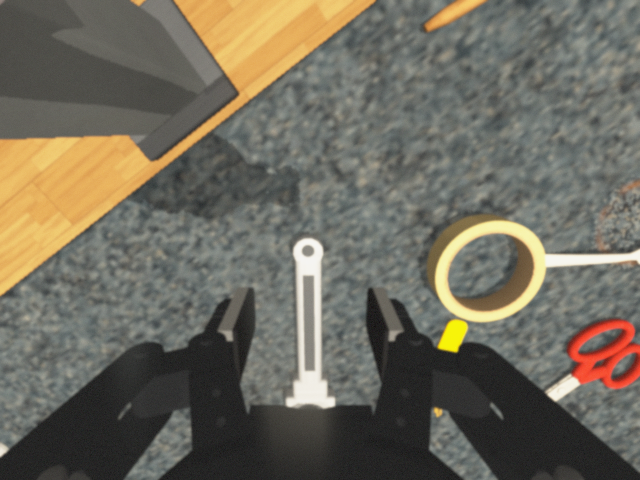

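View pics/mscene.png

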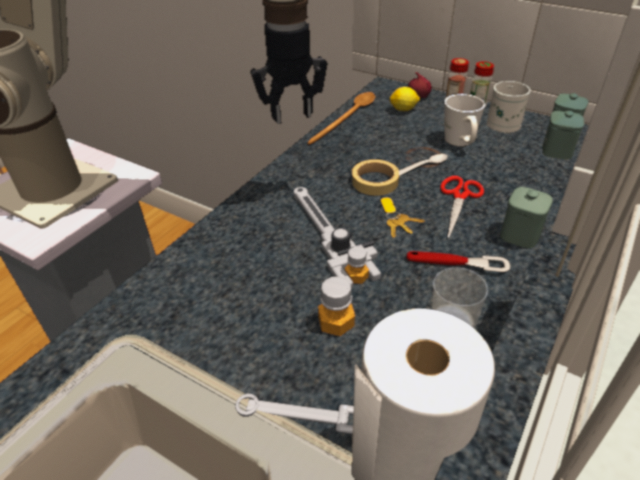

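Run:
```python
from workcell import bot
print(bot.job_done(), bot.get_obs()['clock'])
```

```text
the job is handed in; nothing more can be done
the job is handed in; nothing more can be done
```

The wrench is tightened on the nut and the job is handed in, at about 12.7 s on the clock. I turned the knurled wheel clockwise 1.05 rad until it stalled: the wrist moment rose to about 0.47 N·m, and the picture showed the jaws closed on the nut. I then let go of the wheel, closed the fingers loosely round the handle and swung it clockwise. Finally I opened the gripper and lifted clear, with wrist forces near zero.

**Last checks:**
- **Wrench swing:** about 47°, measured from the hole in the handle.
- **Nut turn:** a hexagon fit in the top camera gives about 46–49° (±3°).
- **Final state:** the jaws are on the nut and parallel to its flats within about 1°. The wrench lies flat and nothing else was disturbed.

**Disagreements:**
- **Fitting position:** the cameras disagreed by up to 2 mm, which is about the stated calibration limit. The hexagon fit also landed 2–3 mm away from the cap measurement.
- **Wheel width:** the gripper read 29.7 mm on the 32 mm wheel. This had no visible effect.

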